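# Sweep the carving offcuts into the scrap tray

## Task

Clear the cream printing board: with the fingers, sweep the three loose wooden offcuts across the board and over its end into the red scrap tray, so that all three lie in it. Only push them gently - do not pinch them or lift them. Leave the carved printing blocks, the stamps in the blue tray and everything else where they are.

Things in the scene. Friction and masses are not known exactly. Their poses are not given: they have to be found in the camera images.
- board: Fixed cream-topped printing board, 270 mm (own x) x 300 mm (own y), 60 mm thick, flat top 60 mm above the table. A dark wooden guide strip 8 mm wide and 12 mm high runs along each of its two 300-mm sides (near and far, own -x and +x); the two ends at the trays have no rim. Origin: centre of its underside on the table. Slightly turned; carved blocks stand along its y axis, offcuts lie at about 82 mm (70 to 95) to either side of that axis.
- red_tray: Fixed red open tray (the scrap tray) on the table against one of the board's two 300-mm-apart ends (own +y or -y end of the board, it changes from run to run), parallel to the board. 320 (own x) x 130 (own y) x 50 mm high, walls 5 mm, inner floor 5 mm above the table; its rim is 10 mm below the board's top, gap to the board 3 mm. Origin: centre of its underside, 218 mm from the board's origin.
- blue_tray: Fixed blue tray of the same size and fit at the board's other end; holds two good hand stamps. Origin: centre of its underside.
- offcut_a_mid (a point): Straight strip offcut, 46 (own x) x 18 mm. Lies flat, 12 mm thick, about 20 g, unpolished light brown wood, slides easily. Point: middle of its outline, at half its thickness. Starts anywhere to the near or the far side of the middle strip of the board, turned any way.
- offcut_b_mid (a point): L-shaped offcut, 36 x 36 mm outline, limbs 15 mm wide along its -x and -y sides. Lies flat, 12 mm thick, about 20 g, unpolished light brown wood, slides easily. Point: middle of its outline, at half its thickness. Starts anywhere to the near or the far side of the middle strip of the board, turned any way.
- offcut_c_mid (a point): T-shaped offcut, 34 (own x) x 28 mm outline, limb 16 mm wide. Lies flat, 12 mm thick, about 20 g, unpolished light brown wood, slides easily. Point: middle of its outline, at half its thickness. Starts anywhere to the near or the far side of the middle strip of the board, turned any way.
- block_1: Carved dark teak printing block standing on the middle strip of the board: 44 (own x) x 60 (own y) mm, base 24 mm thick, round knob up to 50 mm above the board. Origin: centre of its underside. Loose; must stay where it is.
- block_2: Carved dark teak printing block standing on the middle strip of the board: 44 (own x) x 60 (own y) mm, base 24 mm thick, round knob up to 50 mm above the board. Origin: centre of its underside. Loose; must stay where it is.
- stamp_1: Small round hand stamp standing in the blue tray, 34 mm across, 28 mm tall. Origin: centre of its underside. Loose; must stay.
- stamp_2: Small round hand stamp standing in the blue tray, 34 mm across, 28 mm tall. Origin: centre of its underside. Loose; must stay.
- jar: Closed indigo jar, 60 mm across, 85 mm tall, on the table to the robot's left. Origin: centre of its underside. Loose; leave alone.
- pot: Terracotta cup, 80 mm across, 70 mm tall, on the table to the robot's right. Origin: centre of its underside. Loose; leave alone.
- offcut_a: The same offcut as offcut_a_mid. Origin: middle of its outline, on its underside (6 mm below that point).
- offcut_b: The same offcut as offcut_b_mid. Origin: middle of its outline, on its underside (6 mm below that point).
- offcut_c: The same offcut as offcut_c_mid. Origin: middle of its outline, on its underside (6 mm below that point).

How it is judged (in metres and radians):
At the end, for the whole second after the job is handed in: All three offcuts rest inside the red tray (middle within 155 mm along and 60 mm across of its centre, lower than 50 mm above the table, not leaning on the board, slower than 20 mm/s); the blocks, stamps, jar and cup are within 12 mm of where they started (x of offcut_a_mid in the frame of red_tray between -0.155 and 0.155 m and y of offcut_a_mid in the frame of red_tray between -0.06 and 0.06 m and height (world z) of each of offcut_a_mid, offcut_b_mid, offcut_c_mid below 0.05 m and contact force between each of offcut_a, offcut_b, offcut_c and board below 0.05 N and linear speed of each of offcut_a, offcut_b, offcut_c below 0.02 m/s and x of offcut_b_mid in the frame of red_tray between -0.155 and 0.155 m and y of offcut_b_mid in the frame of red_tray between -0.06 and 0.06 m and x of offcut_c_mid in the frame of red_tray between -0.155 and 0.155 m and y of offcut_c_mid in the frame of red_tray between -0.06 and 0.06 m and distance of each of block_1, block_2, stamp_1, stamp_2, jar, pot from where it was at the start of the episode below 0.012 m); the robot touches nothing.
It fails at once if an offcut was lifted (its middle more than 30 mm above where it lay on the board) (height (world z) of any of offcut_a_mid, offcut_b_mid, offcut_c_mid above 0.096 m).
It fails at once if an offcut was pinched or squeezed by the fingers (over 15 N) (contact force between the fingers and offcut_a above 15 N or contact force between the fingers and offcut_b above 15 N or contact force between the fingers and offcut_c above 15 N).
It fails at once if a printing block, a stamp, the jar or the cup was moved more than 12 mm (distance of any of block_1, block_2, stamp_1, stamp_2, jar, pot from where it was at the start of the episode above 0.012 m).
It also fails if it takes over 64 s, if anything falls off the work surface, if the arm or the gripper's body presses on something with over 40 N, if the wrist force passes 120 N, or if a joint passes its speed limit or range.

## Robot

A 6-joint arm with a two-finger parallel gripper is mounted at the origin on the work surface. World frame = base frame: x ahead of the robot, y to its left, z up, the work surface at z = 0. Lengths are in mm, angles in rad, forces in N, time in s.
With the tool pointing down it reaches from about 275 to 750 mm from the base axis. Payload 10.2 kg.
Tool frame: the origin (TCP) lies midway between the tips of the shut fingers; the grasp point (between the pads) lies 19 mm behind it; x points along the fingers, y is the direction in which the jaws open and shut, and the axes are right-handed (so a half turn about x gives the same grasp; the last joint's range is limited). The gripper opens to 85 mm and grips with 20 to 120 N. Pads are 22 mm wide; open, the fingers measure 114 mm over their backs; the gripper's body (76 mm by 85 mm) begins 54 mm behind the grasp point. The pads swing forward as they close: fully open they stand 13 mm farther back than shut.
Start: joints at [-1.545, 0.313, 1.498, -0, 1.331, -0.223], TCP at [129.263, -508.844, 231.294] pointing down, gripper open.
Joint ranges: [-2.94, 2.94], [-0.97, 2.17], [0.19, 2.56], [-1.23, 4.37], [0.02, 3.11], [-2.88, 2.88]. Speed limits (rad/s): [2.39, 2.39, 3.01, 3.14, 3.14, 3.14].

## Interface

Orientations are given as a unit quaternion [w, x, y, z].
In Python, from rig import sense, capture, get_calibration, finish_job gives the robot as it stands.
- The arm moves only by the tool jog_arm, never from a script. Its argument "increments" is a list of rows, each an object of numbers: "rx", "ry", "rz": the turn, a rotation vector about the tool's x, y, z in rad; "x", "y", "z": the shift along the tool's x, y, z in mm; "hand": the finger opening in mm, from 0 to 85.4. A call has 1 to 5 rows; each row shifts and turns the commanded pose from where the row before left it, along the tool's axes as they then stand; what a row does not reach is not made up. A row lasts 1/8 s, in which the tool goes at most 62.5 mm and 10.7 degrees, less where a joint would pass 70% of its speed; a pose out of reach is approached as far as the arm can. A call with a gripper value outside its range is refused whole. The fingers move at their own pace and stop on an object; "force" is the grip in N (left out, the last holds). Time passes only in rows, so rows that do not move let the fingers close. It gives the time, the measured TCP pose, the force and the opening at its end, in the units of the state.
- sense(): the state, without advancing time (a new reading comes with each control period).
- capture(name): name is "side" or "top"; returns the picture (384x512x3 uint8, red, green, blue); there is no depth.
- get_calibration(name): a dict with "camera_matrix" (3x3 intrinsics, pixels), "D" ([k1, k2, p1, p2, k3] as OpenCV has them; the pictures are not rectified), "R" (3x3) and "t" (3): a world point X has camera coordinates R X + t. Camera axes: x right, y down, z forward; pixel columns grow to the right and rows downward; lengths in mm; the calibration is good to about 2 mm. A picture is of the moment at which its call begins. get_calibration takes no time and is no camera call.
- finish_job(): hands the job in, once; it reports no verdict.
The state is a dict: "time_s": time; "joints": joint angles; "dq": joint speeds; "tau": joint torques, N m; "eef_pos": TCP position; "ee_rot": TCP orientation; "force": force on the tool from outside, world axes, zero at the start; "wrist_torque": the same for the moment, N m; "grip_width": opening from 0.0 (shut) to 1.0 (fully open).
Only numpy, scipy, OpenCV 4.12 (cv2) and the standard library are available. Lean on these libraries where they do the work, as an engineer would, in place of code of your own. Each camera call takes 0.05 s, during which the arm holds its last target.

## Working session

There is one attempt and no reset: what is moved stays moved. The work goes in short steps, Python scripts to look and compute and a tool call to move; the robot and the scene stay as the last step left them, time stands still between calls to the robot, and variables do not carry over. Pictures are saved under pics/ and viewed, and the job is handed in when it is done.

Besides the shell and the picture viewer there is one more tool, called after "Emit:" by a JSON object that holds its "api" and its "payload". jog_arm: Moves the arm, as the interface text tells. Its arguments: {"type":"object","properties":{"increments":{"type":"array","items":{"type":"object","properties":{"rx":{"type":"number"},"ry":{"type":"number"},"rz":{"type":"number"},"x":{"type":"number"},"y":{"type":"number"},"z":{"type":"number"},"hand":{"type":"number"}}}},"force":{"type":"number"}},"required":["increments"]}

```bash
mkdir -p pics
python3 - <<'E'
from rig import *
import cv2,json
for n in("top","side"):
    im=capture(n); cv2.imwrite(f"pics/{n}0.png",cv2.resize(im[:,:,::-1],None,fx=1.5,fy=1.5,interpolation=cv2.INTER_CUBIC))
    cv2.imwrite(f"pics/{n}0raw.png",im[:,:,::-1])
    c=get_calibration(n); print(n,c)
print(sense())
E
```

```text
top {'camera_matrix': array([[377.60110046,   0.        , 255.0567245 ],
       [  0.        , 377.60110046, 190.71372999],
       [  0.        ,   0.        ,   1.        ]]), 'D': array([0.03594108, 0.        , 0.        , 0.        , 0.        ]), 'R': array([[ 0.02044354, -0.99966533,  0.01585217],
       [-0.99069465, -0.02238894, -0.13424918],
       [ 0.13455917, -0.01296014, -0.9908208 ]]), 't': array([ -36.81630728,  553.67258735, 1005.59847569])}
side {'camera_matrix': array([[444.88894562,   0.        , 252.32844958],
       [  0.        , 444.88894562, 196.53721662],
       [  0.        ,   0.        ,   1.        ]]), 'D': array([-0.01040721,  0.        ,  0.        ,  0.        ,  0.        ]), 'R': array([[ 0.99553291, -0.09234589, -0.0196587 ],
       [-0.0801851 , -0.71703231, -0.69241246],
       [ 0.04984552,  0.69089572, -0.72123403]]), 't': array([-556.35049295,   67.35603383, 1217.12625554])}
{'time_s': 0.1, 'joints': array([-1.54534153e+00,  3.13390298e-01,  1.49832453e+00, -4.07101720e-05,
        1.33097953e+00, -2.23420601e-01]), 'dq': array([ 0.00091878, -0.00295185, -0.00342534, -0.00125045,  0.00024126,
        0.00035763]), 'tau': array([ 3.03441244e-03, -4.12894464e+01, -2.60140836e+01, -2.07011713e-04,
        3.01766107e-03, -6.07799933e-06]), 'eef_pos': array([ 129.27706376, -508.61437714,  230.80798588]), 'ee_rot': array([ 0.08737823,  0.70166321,  0.08815621, -0.70161405]), 'force': array([ 0.30079196,  0.68332357, -0.41573876]), 'wrist_torque': array([-0.00813752,  0.01239893,  0.00332617]), 'grip_width': 1.0016226049136934}
```

View pics/top0.png

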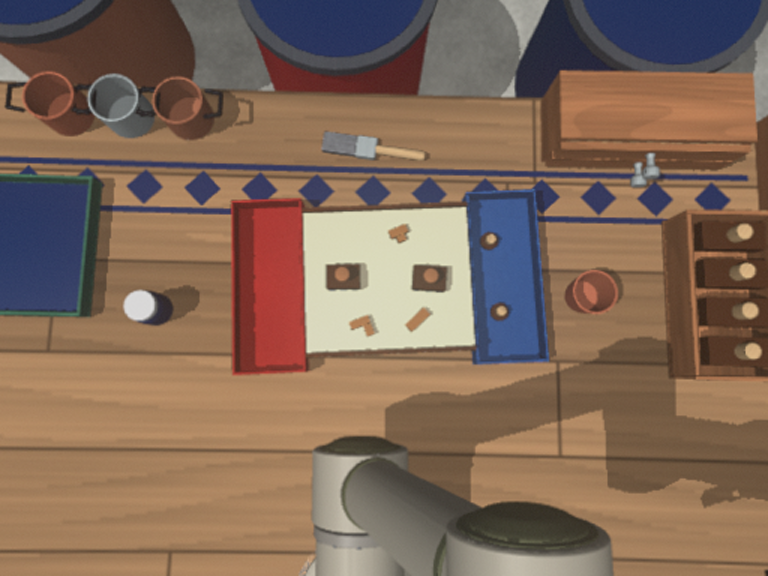

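View pics/side0.png

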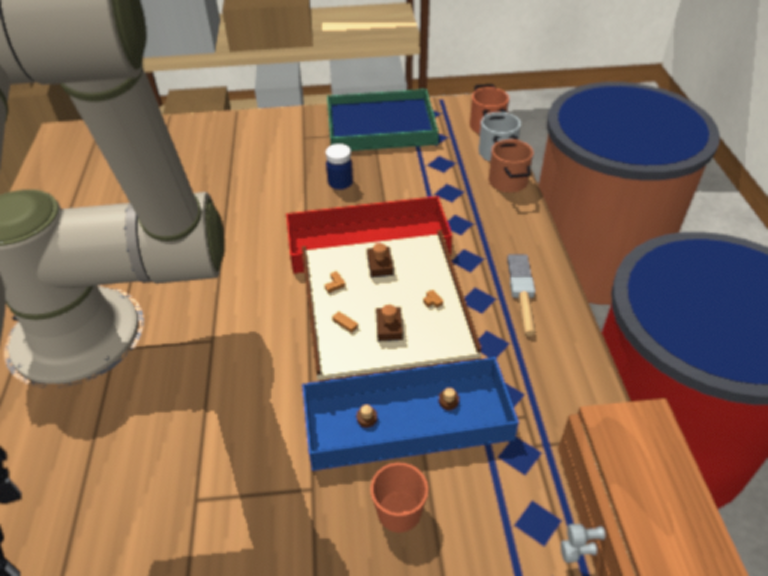

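Top view: the red tray is on the left (+y) at about (268,285), blue on the right. The T is at (399,233) on the far side. The L at (363,325) and the strip at (418,319) are on the near side. Next is an enlarged crop.

```bash
python3 - <<'E'
import cv2
im=cv2.imread("pics/top0raw.png")[120:255,145:375]
cv2.imwrite("pics/top0c.png",cv2.resize(im,None,fx=3.4,fy=3.4,interpolation=cv2.INTER_CUBIC))
E
cat > h.py <<'E'
import numpy as np,cv2
from rig import *
def px2w(name,pts,z):
    c=get_calibration(name);K=c["camera_matrix"];R=np.array(c["R"]);t=np.array(c["t"])
    u=cv2.undistortPoints(np.array(pts,float).reshape(-1,1,2),K,c["D"]).reshape(-1,2)
    d=np.c_[u,np.ones(len(u))]@R; o=-R.T@t
    z=np.broadcast_to(z,(len(u),))
    return o+d*((z-o[2])/d[:,2])[:,None]
def w2px(name,P):
    c=get_calibration(name)
    return cv2.projectPoints(np.array(P,float).reshape(-1,3),cv2.Rodrigues(np.array(c["R"]))[0],np.array(c["t"]),c["camera_matrix"],c["D"])[0].reshape(-1,2)
E
```

```text
(no output)
```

View pics/top0c.png

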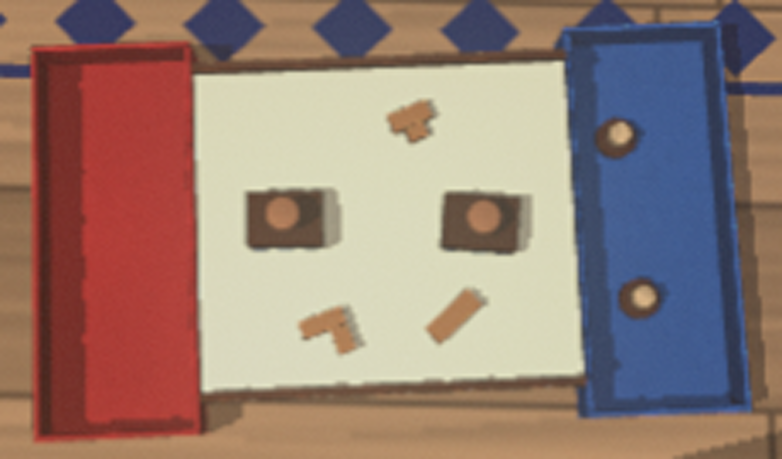

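Run:
```python
from h import *
f=lambda p:(np.array(p,float)+.5)/3.4-.5+[145,120]
np.set_printoptions(suppress=True,precision=1)
C=px2w("top",f([(194,73),(565,60),(583,377),(201,391)]),60)
print("cream TL TR BR BL\n",C)
print("sizes",np.linalg.norm(np.roll(C,-1,0)-C,axis=1))
c=C[:,:2].mean(0); ydir=(C[0]+C[3]-C[1]-C[2])[:2]; ydir/=np.linalg.norm(ydir)
xd=(C[0]+C[1]-C[2]-C[3])[:2]; xd/=np.linalg.norm(xd); print("c",c,"y",np.degrees(np.arctan2(-ydir[0],ydir[1])),"x",np.degrees(np.arctan2(xd[1],xd[0])))
y=ydir; x=np.array([y[1],-y[0]])
items={"T":([(388,120),(429,100),(436,113),(418,142),(406,136)],72),"L":([(299,327),(345,307),(357,348),(341,353),(307,340)],72),
"S":([(428,328),(470,288),(481,300),(438,343)],72),"blk1":([(247,191),(323,191),(324,248),(247,248)],84),"blk2":([(445,192),(520,196),(518,252),(441,249)],84),
"red":([(34,47),(191,43),(202,432),(36,438)],50),"blue":([(565,31),(719,23),(748,408),(583,415)],50)}
for k,(p,z) in items.items():
    P=px2w("top",f(p),z)[:,:2]; B=np.c_[(P-c)@x,(P-c)@y]
    print(k,"world mean",P.mean(0),"\n board frame\n",B)
```

```text
cream TL TR BR BL
 [[ 685.2  124.5   60. ]
 [ 703.4 -175.4   60. ]
 [ 447.8 -189.7   60. ]
 [ 430.7  109.    60. ]]
sizes [300.4 256.  299.2 255. ]
c [566.8 -32.9] y 3.382444863324174 x 3.341056973772207
T world mean [646.3 -54.3] 
 board frame
 [[ 80.6  -4.4]
 [ 95.8 -37.7]
 [ 85.  -42.8]
 [ 62.  -27.5]
 [ 67.2 -18.1]]
L world mean [475.7   9.5] 
 board frame
 [[ -81.4   71.4]
 [ -67.1   35.1]
 [ -99.3   26.9]
 [-102.7   39.5]
 [ -91.7   65.5]]
S world mean [493.6 -87.2] 
 board frame
 [[-85.9 -28.9]
 [-55.9 -63.1]
 [-65.6 -71.3]
 [-97.8 -36.1]]
blk1 world mean [563.9  46.1] 
 board frame
 [[ 25.2 108.1]
 [ 23.1  49. ]
 [-21.7  49.7]
 [-19.5 109.2]]
blk2 world mean [ 565.2 -106.2] 
 board frame
 [[  18.9  -46.1]
 [  13.6 -104.6]
 [ -30.3 -100.6]
 [ -25.8  -41. ]]
red world mean [552.5 182.7] 
 board frame
 [[ 156.1  280.3]
 [ 155.5  153.2]
 [-159.2  150.7]
 [-158.6  279.8]]
blue world mean [ 579.1 -248.4] 
 board frame
 [[ 155.2 -153.5]
 [ 157.4 -280.5]
 [-156.8 -280. ]
 [-157.6 -149.5]]
```

Run:
```python
from h import *
from scipy.spatial.transform import Rotation as R
np.set_printoptions(suppress=True,precision=3)
s=sense();w,x,y,z=s["ee_rot"];print(R.from_quat([x,y,z,w]).as_matrix())
a=np.radians(3.38);X=np.array([np.cos(a),np.sin(a)]);Y=np.array([-np.sin(a),np.cos(a)]);c=np.array([566.8,-32.9])
for n,b in dict(Lst=(-85,5),Lend=(-85,190),Sst=(-79,-105),Send=(-79,190),Tst=(79,-80),Tend=(79,190)).items(): print(n,c+b[0]*X+b[1]*Y)
```

```text
[[-0.     0.246 -0.969]
 [ 0.001 -0.969 -0.246]
 [-1.    -0.001 -0.   ]]
Lst [481.653 -32.92 ]
Lend [470.746 151.758]
Sst [ 494.128 -142.375]
Send [476.735 152.112]
Tst [ 650.379 -108.103]
Tend [634.461 161.427]
```

Emit:
{"api": "jog_arm", "payload": {"increments": [{"rx":-0.1726,"hand":14},{"rx":-0.1726,"hand":14},{"rx":-0.1726,"hand":14},{"rx":-0.1726,"hand":14},{"rx":-0.1726,"hand":14}]}}

```text
schema error: expected keys rx, ry, rz, x, y, z, hand
```

Emit:
{"api": "jog_arm", "payload": {"increments": [{"rx":-0.1726,"hand":14},{"rx":-0.1726,"hand":14},{"rx":-0.1726,"hand":14},{"hand":14}]}}

```text
schema error: expected keys rx, ry, rz, x, y, z, hand
```

```bash
cat >> h.py <<'E'
from scipy.spatial.transform import Rotation as Rot
np.set_printoptions(suppress=True,precision=3)
A=np.radians(3.38);BX=np.array([np.cos(A),np.sin(A)]);BY=np.array([-np.sin(A),np.cos(A)]);BC=np.array([566.8,-32.9])
def st(tb=None,tz=None):
    s=sense();w,x,y,z=s["ee_rot"];M=Rot.from_quat([x,y,z,w]).as_matrix();p=s["eef_pos"]
    print("t",s["time_s"],"p",p,"board",(p[:2]-BC)@BX,(p[:2]-BC)@BY,"yaw_y",np.degrees(np.arctan2(M[1,1],M[0,1])),"tilt",M[2],"grip",s["grip_width"],"q",s["joints"],"F",s["force"])
    if tb is not None:
        T=np.r_[BC+tb[0]*BX+tb[1]*BY,tz]; print("tool shift",M.T@(T-p))
E
python3 -c "
from h import *
st((-85,5),231)"
```

```text
t 0.1 p [ 129.277 -508.614  230.808] board -464.8089809915804 -449.0914155720668 yaw_y -75.73992820581883 tilt [-1.    -0.001 -0.   ] grip 1.0016226049136934 q [-1.545  0.313  1.498 -0.     1.331 -0.223] F [ 0.301  0.683 -0.416]
tool shift [   0.308 -374.238 -458.693]
```

Emit:
{"api": "jog_arm", "payload": {"increments": [{"rx":-0.1726,"ry":0,"rz":0,"x":0,"y":0,"z":0,"hand":14},{"rx":-0.1726,"ry":0,"rz":0,"x":0,"y":0,"z":0,"hand":14},{"rx":-0.1726,"ry":0,"rz":0,"x":0,"y":0,"z":0,"hand":14},{"rx":-0.1726,"ry":0,"rz":0,"x":0,"y":0,"z":0,"hand":14},{"rx":-0.1726,"ry":0,"rz":0,"x":0,"y":0,"z":0,"hand":14}]}}

```text
time_s: 0.72
eef_pos: [129.3, -508.7, 230.9]
ee_rot: [0.375, 0.6, 0.375, -0.599]
force: [-0.2, -0.7, 0.6]
grip_width: 0.161
```

Emit:
{"api": "jog_arm", "payload": {"increments": [{"rx":-0.1726,"ry":0,"rz":0,"x":0,"y":0,"z":0,"hand":14},{"rx":-0.1726,"ry":0,"rz":0,"x":0,"y":0,"z":0,"hand":14},{"rx":-0.1726,"ry":0,"rz":0,"x":0,"y":0,"z":0,"hand":14},{"rx":0,"ry":0,"rz":0,"x":0,"y":0,"z":0,"hand":14}]}}

```text
time_s: 1.23
eef_pos: [129.3, -508.7, 231.0]
ee_rot: [0.514, 0.486, 0.514, -0.485]
force: [1.2, 0.2, -0.1]
grip_width: 0.164
```

```bash
python3 -c "
from h import *
st((-85,5),231)"
```

```text
t 1.225 p [ 129.256 -508.714  231.037] board -464.8360375795972 -449.18925491016586 yaw_y 3.280796051442822 tilt [-1.    -0.    -0.001] grip 0.1638180770152679 q [-1.545  0.313  1.498 -0.     1.331 -1.603] F [ 1.181  0.246 -0.135]
tool shift [   0.307  379.049 -454.846]
```

Emit:
{"api": "jog_arm", "payload": {"increments": [{"rx":0,"ry":0,"rz":0,"x":0,"y":38,"z":-45.5,"hand":14},{"rx":0,"ry":0,"rz":0,"x":0,"y":38,"z":-45.5,"hand":14},{"rx":0,"ry":0,"rz":0,"x":0,"y":38,"z":-45.5,"hand":14},{"rx":0,"ry":0,"rz":0,"x":0,"y":38,"z":-45.5,"hand":14},{"rx":0,"ry":0,"rz":0,"x":0,"y":38,"z":-45.5,"hand":14}]}}

```text
time_s: 1.85
eef_pos: [306.3, -268.9, 231.4]
ee_rot: [0.513, 0.486, 0.513, -0.486]
force: [0.3, -1.0, 1.1]
grip_width: 0.167
```

Emit:
{"api": "jog_arm", "payload": {"increments": [{"rx":0,"ry":0,"rz":0,"x":0,"y":38,"z":-45.5,"hand":14},{"rx":0,"ry":0,"rz":0,"x":0,"y":38,"z":-45.5,"hand":14},{"rx":0,"ry":0,"rz":0,"x":0,"y":38,"z":-45.5,"hand":14},{"rx":0,"ry":0,"rz":0,"x":0,"y":38,"z":-45.5,"hand":14},{"rx":0,"ry":0,"rz":0,"x":0,"y":37,"z":-45.5,"hand":14}]}}

```text
time_s: 2.48
eef_pos: [481.8, -30.5, 231.3]
ee_rot: [0.514, 0.486, 0.513, -0.486]
force: [0.4, -1.4, 0.7]
grip_width: 0.163
```

```bash
python3 -c "
from h import *
st((-85,5),66)
im=capture('top');cv2.imwrite('pics/t1.png',cv2.resize(im[:,:,::-1],None,fx=1.5,fy=1.5))
im=capture('side');cv2.imwrite('pics/s1.png',cv2.resize(im[:,:,::-1],None,fx=1.5,fy=1.5))"
```

```text
t 2.475 p [481.777 -30.509 231.338] board -84.7345517293679 7.399582814069403 yaw_y 3.131206536873882 tilt [-1.  0.  0.] grip 0.16337189282306927 q [-0.306  0.219  1.62  -0.     1.302 -0.361] F [ 0.404 -1.364  0.729]
tool shift [165.338  -0.292   2.366]
```

View pics/s1.png

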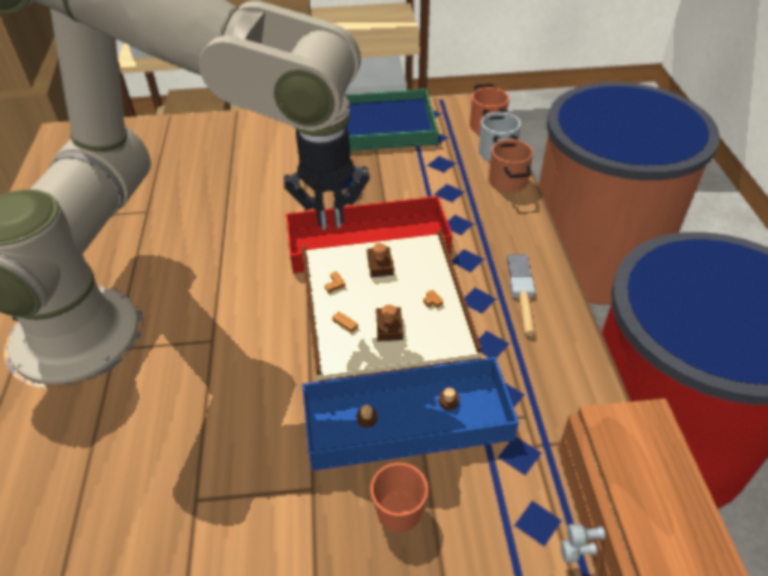

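View pics/t1.png

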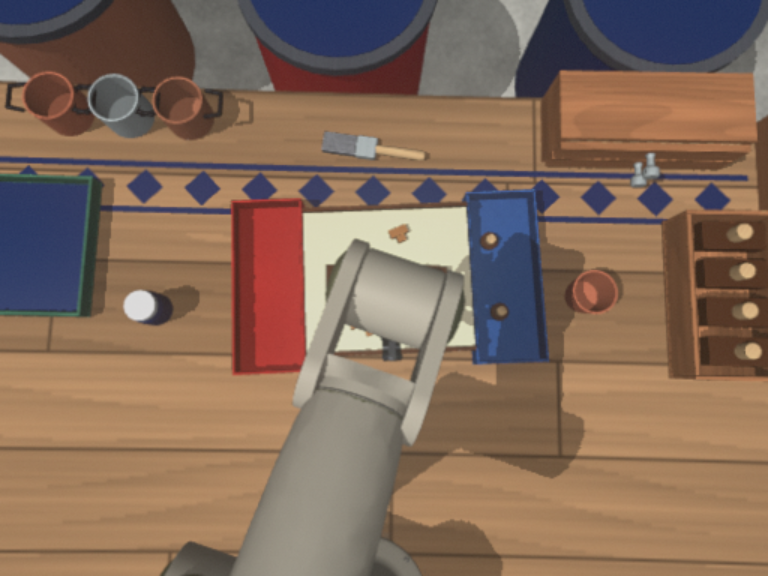

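Run:
```python
from h import *
im=cv2.imread('pics/s1.png'); im=im[120:290,250:420]
cv2.imwrite('pics/s1c.png',cv2.resize(im,None,fx=3.5,fy=3.5,interpolation=cv2.INTER_CUBIC))
for h in (0,20,40,60,80):
  for o in (-60,0,60):
    P=np.r_[[481.8,-30.5]+o*BX,231.3+h]; print(h,o,((w2px("side",P)[0]*1.5)-[250,120])*3.5)
```

```text
0 -60 [142.789 384.02 ]
0 0 [275.822 368.897]
0 60 [407.521 353.944]
20 -60 [137.628 349.559]
20 0 [272.529 334.403]
20 60 [406.06  319.422]
40 -60 [132.323 314.127]
40 0 [269.146 298.942]
40 60 [404.559 283.938]
60 -60 [126.868 277.683]
60 0 [265.667 262.473]
60 60 [403.015 247.45 ]
80 -60 [121.256 240.182]
80 0 [262.088 224.953]
80 60 [401.428 209.916]
```

View pics/s1c.png

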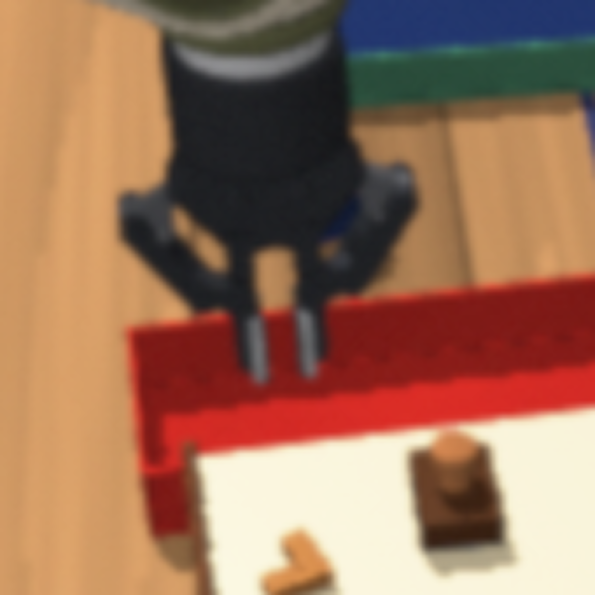

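Emit:
{"api": "jog_arm", "payload": {"increments": [{"rx":0,"ry":0,"rz":0,"x":50,"y":0,"z":2,"hand":14},{"rx":0,"ry":0,"rz":0,"x":50,"y":0,"z":1,"hand":14},{"rx":0,"ry":0,"rz":0,"x":40,"y":0,"z":0,"hand":14},{"rx":0,"ry":0,"rz":0,"x":18,"y":0,"z":0,"hand":14},{"rx":0,"ry":0,"rz":0,"x":8,"y":0,"z":0,"hand":14}]}}

```text
time_s: 3.2
eef_pos: [480.5, -35.7, 64.5]
ee_rot: [0.513, 0.486, 0.514, -0.486]
force: [0.8, 0.2, 0.0]
grip_width: 0.163
```

```bash
python3 -c "
from h import *
st((-85,190),64)
im=capture('side');cv2.imwrite('pics/s2.png',cv2.resize(im[130:290,170:350,::-1],None,fx=3.5,fy=3.5,interpolation=2))"
```

```text
t 3.2 p [480.498 -35.698  64.46 ] board -86.31663137500804 2.295507915807215 yaw_y 3.1890551133889433 tilt [-1.    -0.002 -0.   ] grip 0.16303189921615263 q [-0.318  0.431  1.82  -0.     0.892 -0.373] F [0.752 0.167 0.017]
tool shift [   0.551    0.692 -187.708]
```

View pics/s2.png

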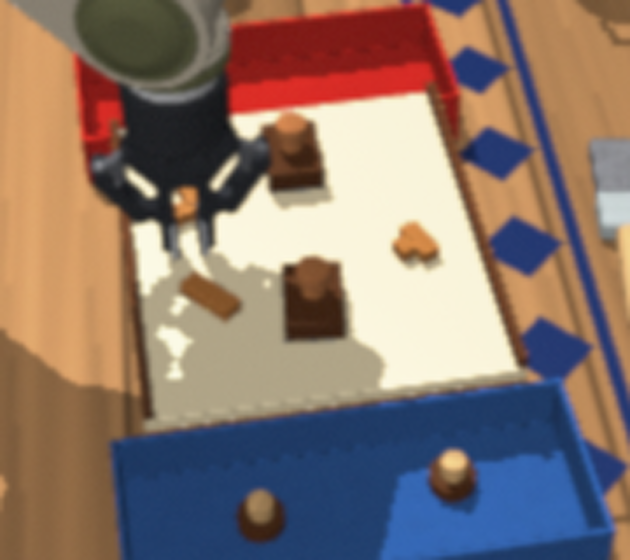

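The fingers stand between the strip and the L, clear of the blocks. Now pushing the L along.

Emit:
{"api": "jog_arm", "payload": {"increments": [{"rx":0,"ry":0,"rz":0,"x":0,"y":0,"z":-8,"hand":14},{"rx":0,"ry":0,"rz":0,"x":0,"y":0,"z":-8,"hand":14},{"rx":0,"ry":0,"rz":0,"x":0,"y":0,"z":-10,"hand":14},{"rx":0,"ry":0,"rz":0,"x":0,"y":0,"z":-12,"hand":14},{"rx":0,"ry":0,"rz":0,"x":0,"y":0,"z":-12,"hand":14}]}}

```text
time_s: 3.88
eef_pos: [478.1, 15.5, 65.4]
ee_rot: [0.515, 0.485, 0.514, -0.485]
force: [0.4, -1.8, 0.6]
grip_width: 0.17
```

Emit:
{"api": "jog_arm", "payload": {"increments": [{"rx":0,"ry":0,"rz":0,"x":0,"y":0,"z":-12,"hand":14},{"rx":0,"ry":0,"rz":0,"x":0,"y":0,"z":-12,"hand":14},{"rx":0,"ry":0,"rz":0,"x":0,"y":0,"z":-12,"hand":14},{"rx":0,"ry":0,"rz":0,"x":0,"y":0,"z":-12,"hand":14},{"rx":0,"ry":0,"rz":0,"x":0,"y":0,"z":-12,"hand":14}]}}

```text
time_s: 4.5
eef_pos: [474.5, 75.3, 65.3]
ee_rot: [0.514, 0.485, 0.514, -0.485]
force: [0.3, -0.1, 0.2]
grip_width: 0.161
```

```bash
python3 -c "
from h import *
st((-85,185),64)
im=capture('side');cv2.imwrite('pics/s3.png',cv2.resize(im[110:290,170:350,::-1],None,fx=3.3,fy=3.3,interpolation=2))"
```

```text
t 4.5 p [474.549  75.25   65.3  ] board -85.71409276220547 113.40127633160981 yaw_y 3.364961619445014 tilt [-1.  0. -0.] grip 0.16115267991195237 q [-0.087  0.427  1.824  0.     0.891 -0.146] F [ 0.3   -0.144  0.155]
tool shift [  1.302   0.695 -71.599]
```

View pics/s3.png

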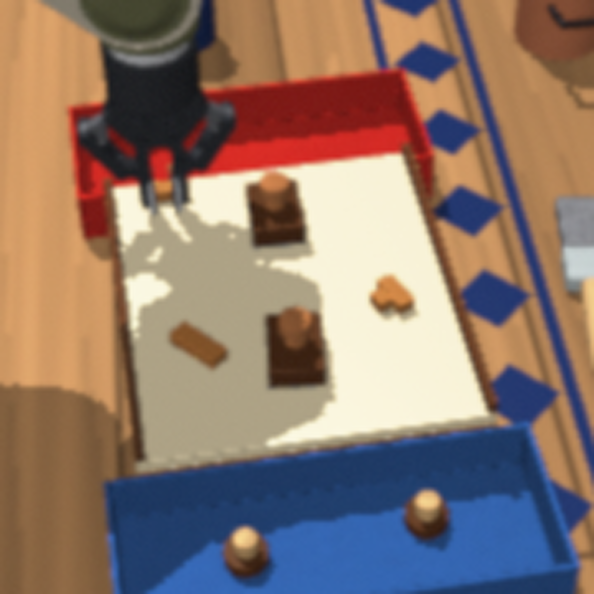

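The L is in front of the fingers at the board's end. Pushing it over.

Emit:
{"api": "jog_arm", "payload": {"increments": [{"rx":0,"ry":0,"rz":0,"x":0,"y":0,"z":-14,"hand":14},{"rx":0,"ry":0,"rz":0,"x":0,"y":0,"z":-14,"hand":14},{"rx":0,"ry":0,"rz":0,"x":0,"y":0,"z":-14,"hand":14},{"rx":0,"ry":0,"rz":0,"x":0,"y":0,"z":-14,"hand":14},{"rx":0,"ry":0,"rz":0,"x":0,"y":0,"z":-14,"hand":14}]}}

```text
time_s: 5.18
eef_pos: [470.4, 145.3, 65.3]
ee_rot: [0.514, 0.485, 0.515, -0.485]
force: [0.0, 0.2, 0.8]
grip_width: 0.161
```

Emit:
{"api": "jog_arm", "payload": {"increments": [{"rx":0,"ry":0,"rz":0,"x":0,"y":0,"z":0,"hand":14},{"rx":0,"ry":0,"rz":0,"x":-30,"y":0,"z":0,"hand":14},{"rx":0,"ry":0,"rz":0,"x":-50,"y":0,"z":0,"hand":14}]}}

```text
time_s: 5.55
eef_pos: [469.7, 143.9, 145.2]
ee_rot: [0.514, 0.484, 0.515, -0.486]
force: [0.6, 0.3, 0.7]
grip_width: 0.167
```

```bash
python3 -c "
from h import *
st((-77,-105),144)
im=capture('side');cv2.imwrite('pics/s4.png',cv2.resize(im[110:290,170:350,::-1],None,fx=3.3,fy=3.3,interpolation=2))
im=capture('top');cv2.imwrite('pics/t4.png',cv2.resize(im[120:255,145:375,::-1],None,fx=3.4,fy=3.4,interpolation=2))"
```

```text
t 5.55 p [469.695 143.944 145.226] board -86.50988520549315 182.26185883831442 yaw_y 3.343999857202035 tilt [-1.    -0.003  0.   ] grip 0.1666162309668153 q [ 0.058  0.33   1.714 -0.     1.101  0.   ] F [0.64  0.33  0.706]
tool shift [  1.228   9.695 287.256]
```

View pics/s4.png

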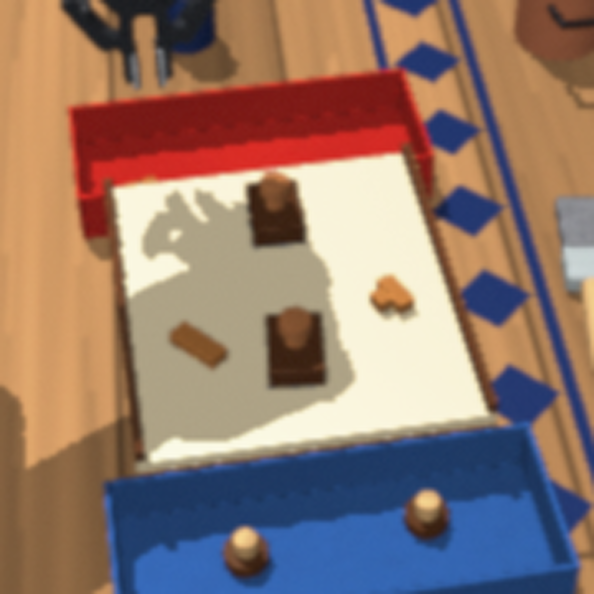

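View pics/t4.png

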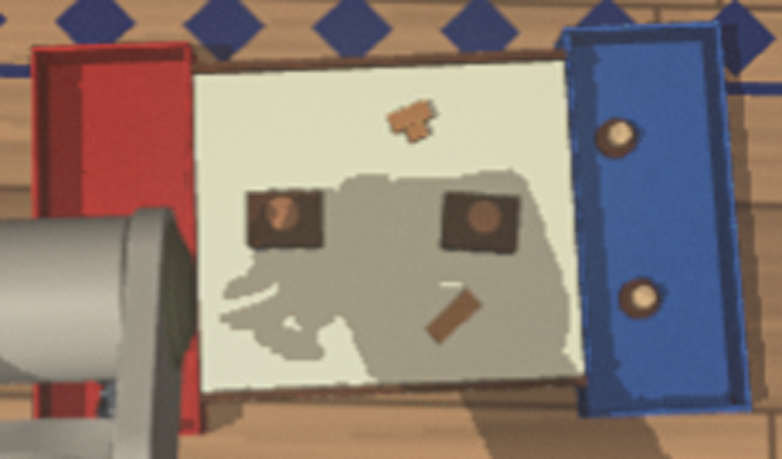

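Emit:
{"api": "jog_arm", "payload": {"increments": [{"rx":0,"ry":0,"rz":0,"x":0,"y":2,"z":57,"hand":14},{"rx":0,"ry":0,"rz":0,"x":0,"y":2,"z":57,"hand":14},{"rx":0,"ry":0,"rz":0,"x":0,"y":2,"z":57,"hand":14},{"rx":0,"ry":0,"rz":0,"x":0,"y":2,"z":57,"hand":14},{"rx":0,"ry":0,"rz":0,"x":0,"y":2,"z":57,"hand":14}]}}

```text
time_s: 6.28
eef_pos: [496.8, -141.7, 144.7]
ee_rot: [0.514, 0.485, 0.515, -0.485]
force: [1.1, -0.8, -0.1]
grip_width: 0.167
```

Emit:
{"api": "jog_arm", "payload": {"increments": [{"rx":0,"ry":0,"rz":0,"x":0,"y":0,"z":3,"hand":14},{"rx":0,"ry":0,"rz":0,"x":40,"y":0,"z":0,"hand":14},{"rx":0,"ry":0,"rz":0,"x":30,"y":0,"z":0,"hand":14},{"rx":0,"ry":0,"rz":0,"x":10,"y":0,"z":0,"hand":14}]}}

```text
time_s: 6.78
eef_pos: [496.4, -141.6, 63.6]
ee_rot: [0.513, 0.485, 0.516, -0.485]
force: [1.2, -0.2, -0.1]
grip_width: 0.162
```

```bash
python3 -c "
from h import *
st((-77,185),64)
im=capture('side');cv2.imwrite('pics/s5.png',cv2.resize(im[110:290,170:350,::-1],None,fx=3.3,fy=3.3,interpolation=2))
im=capture('top');cv2.imwrite('pics/t5.png',cv2.resize(im[120:255,145:375,::-1],None,fx=3.4,fy=3.4,interpolation=2))"
```

```text
t 6.775 p [ 496.398 -141.579   63.571] board -76.68655103097285 -104.33910075813665 yaw_y 3.3932457499538575 tilt [-1.    -0.003 -0.002] grip 0.1615761947563957 q [-0.505  0.495  1.716  0.     0.934 -0.564] F [ 1.195 -0.218 -0.073]
tool shift [   0.12    -0.248 -289.339]
```

View pics/s5.png

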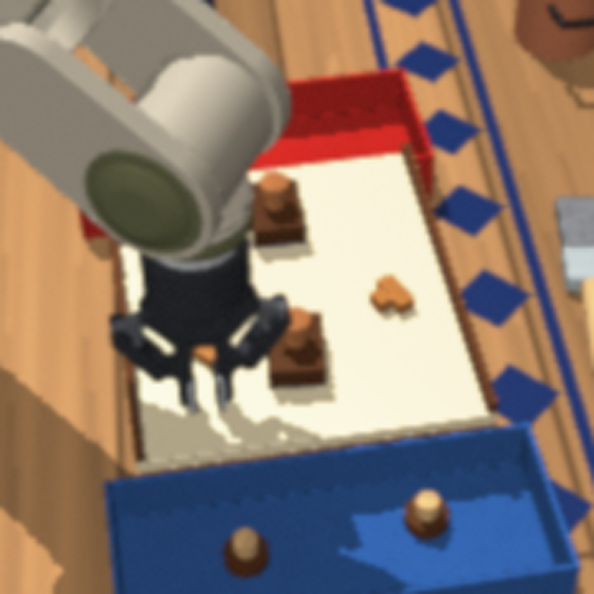

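View pics/t5.png

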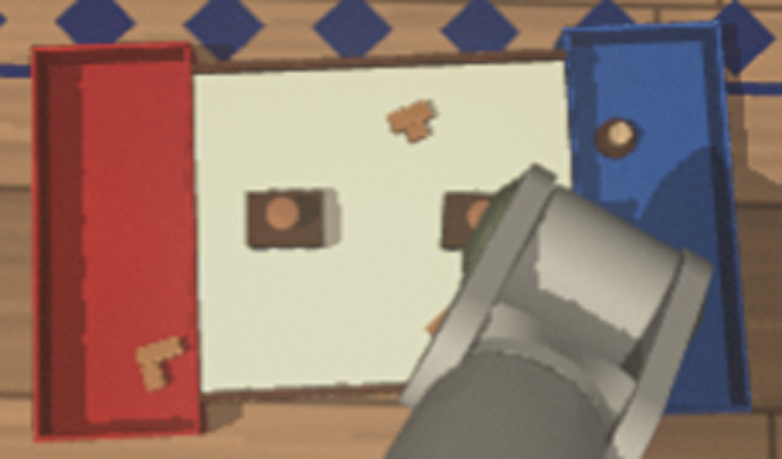

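The L lies flat in the tray at crop (160,360). Next I push the strip.

Emit:
{"api": "jog_arm", "payload": {"increments": [{"rx":0,"ry":0,"rz":0,"x":-1,"y":0,"z":-14,"hand":14},{"rx":0,"ry":0,"rz":0,"x":0,"y":0,"z":-8,"hand":14},{"rx":0,"ry":0,"rz":0,"x":0,"y":0,"z":-8,"hand":14},{"rx":0,"ry":0,"rz":0,"x":0,"y":0,"z":-8,"hand":14},{"rx":0,"ry":0,"rz":0,"x":0,"y":0,"z":-8,"hand":14}]}}

```text
time_s: 7.5
eef_pos: [494.7, -96.1, 66.4]
ee_rot: [0.515, 0.485, 0.514, -0.485]
force: [0.0, 0.5, 0.1]
grip_width: 0.161
```

Emit:
{"api": "jog_arm", "payload": {"increments": [{"rx":0,"ry":0,"rz":0,"x":0,"y":0,"z":-8,"hand":14},{"rx":0,"ry":0,"rz":0,"x":0,"y":0,"z":-10,"hand":14},{"rx":0,"ry":0,"rz":0,"x":0,"y":0,"z":-12,"hand":14},{"rx":0,"ry":0,"rz":0,"x":0,"y":0,"z":-12,"hand":14},{"rx":0,"ry":0,"rz":0,"x":0,"y":0,"z":-12,"hand":14}]}}

```text
time_s: 8.12
eef_pos: [491.4, -41.8, 66.3]
ee_rot: [0.514, 0.485, 0.515, -0.485]
force: [0.3, -0.4, 1.0]
grip_width: 0.16
```

```bash
python3 -c "
from h import *
st((-77,185),64)
im=capture('side');cv2.imwrite('pics/s6.png',cv2.resize(im[110:290,170:350,::-1],None,fx=3.3,fy=3.3,interpolation=2))
im=capture('top');cv2.imwrite('pics/t6.png',cv2.resize(im[120:255,145:375,::-1],None,fx=3.4,fy=3.4,interpolation=2))"
```

```text
t 8.125 p [491.4   -41.831  66.294] board -75.79504685278192 -4.470201682477223 yaw_y 3.3776671245083474 tilt [-1. -0. -0.] grip 0.1600400625859097 q [-0.323  0.448  1.786  0.     0.908 -0.382] F [ 0.26  -0.36   0.995]
tool shift [   2.302   -1.213 -189.47 ]
```

View pics/s6.png

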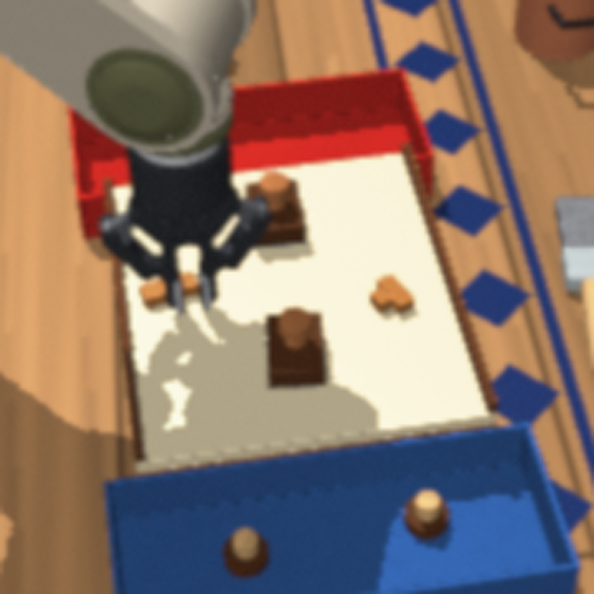

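View pics/t6.png

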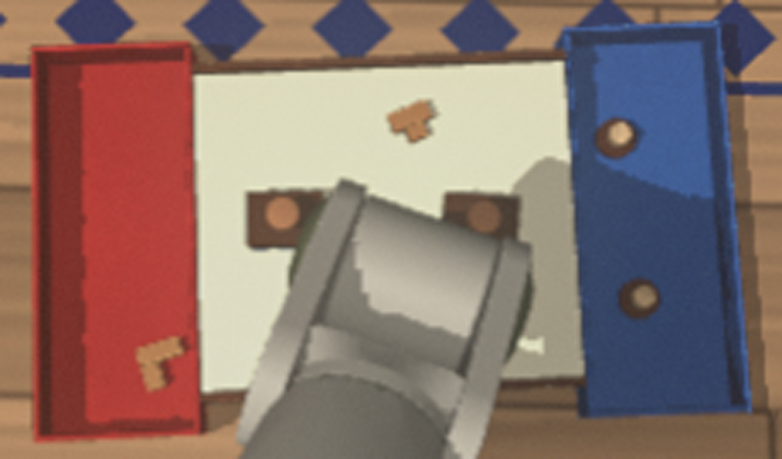

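```bash
python3 -c "
from h import *
P=px2w('side',np.array([(143,290),(145,303),(168,296),(190,272),(200,283)])/3.3+[170,110],[72,60,66,72,66])[:,:2]-BC
print(P@BX,P@BY)"
```

```text
[-111.838 -111.506  -92.727  -72.713  -65.872] [ 8.167  5.16   3.987 21.712 13.953]
```

The strip now lies almost square across the push, centred near board x = -89. I'll re-centre the fingers behind it.

Emit:
{"api": "jog_arm", "payload": {"increments": [{"rx":0,"ry":0,"rz":0,"x":2,"y":0,"z":10,"hand":14},{"rx":0,"ry":0,"rz":0,"x":0,"y":-13,"z":0,"hand":14},{"rx":0,"ry":0,"rz":0,"x":0,"y":0,"z":-8,"hand":14},{"rx":0,"ry":0,"rz":0,"x":0,"y":0,"z":-8,"hand":14},{"rx":0,"ry":0,"rz":0,"x":0,"y":0,"z":-12,"hand":14}]}}

```text
time_s: 8.85
eef_pos: [477.8, -25.0, 64.3]
ee_rot: [0.515, 0.485, 0.514, -0.485]
force: [0.7, -0.5, 0.8]
grip_width: 0.166
```

Emit:
{"api": "jog_arm", "payload": {"increments": [{"rx":0,"ry":0,"rz":0,"x":0,"y":0,"z":-12,"hand":14},{"rx":0,"ry":0,"rz":0,"x":0,"y":0,"z":-12,"hand":14},{"rx":0,"ry":0,"rz":0,"x":0,"y":0,"z":-12,"hand":14},{"rx":0,"ry":0,"rz":0,"x":0,"y":0,"z":-12,"hand":14},{"rx":0,"ry":0,"rz":0,"x":0,"y":0,"z":-12,"hand":14}]}}

```text
time_s: 9.48
eef_pos: [473.9, 35.2, 64.3]
ee_rot: [0.515, 0.485, 0.514, -0.485]
force: [-0.0, -0.4, 0.7]
grip_width: 0.166
```

```bash
python3 -c "
from h import *
st((-88,185),65)
im=capture('side');cv2.imwrite('pics/s7.png',cv2.resize(im[110:290,170:350,::-1],None,fx=3.3,fy=3.3,interpolation=2))"
```

```text
t 9.475 p [473.879  35.179  64.295] board -88.7455309779531 73.43920277354118 yaw_y 3.3753455482517833 tilt [-1.  0.  0.] grip 0.1664935151991136 q [-0.173  0.419  1.84  -0.     0.882 -0.232] F [-0.019 -0.449  0.715]
tool shift [  -0.707    0.736 -111.561]
```

View pics/s7.png

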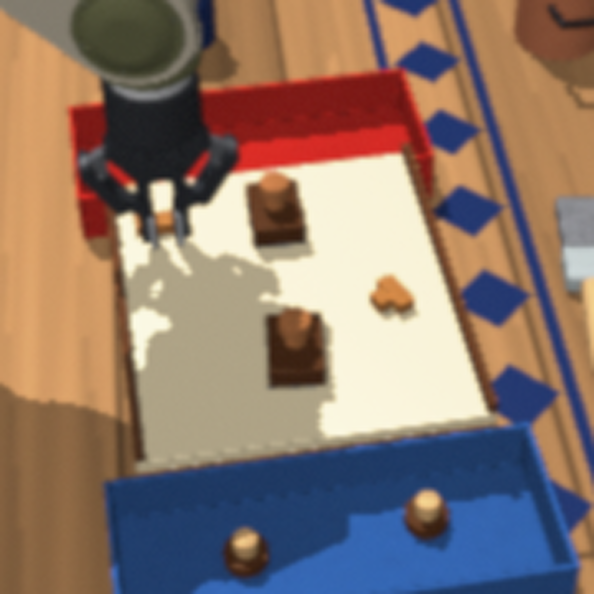

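Emit:
{"api": "jog_arm", "payload": {"increments": [{"rx":0,"ry":0,"rz":0,"x":0,"y":0,"z":-12,"hand":14},{"rx":0,"ry":0,"rz":0,"x":0,"y":0,"z":-12,"hand":14},{"rx":0,"ry":0,"rz":0,"x":0,"y":0,"z":-12,"hand":14},{"rx":0,"ry":0,"rz":0,"x":0,"y":0,"z":-12,"hand":14},{"rx":0,"ry":0,"rz":0,"x":0,"y":0,"z":-12,"hand":14}]}}

```text
time_s: 10.15
eef_pos: [470.4, 95.1, 64.3]
ee_rot: [0.515, 0.485, 0.514, -0.485]
force: [0.7, -0.2, -0.0]
grip_width: 0.166
```

Emit:
{"api": "jog_arm", "payload": {"increments": [{"rx":0,"ry":0,"rz":0,"x":0,"y":0,"z":-13,"hand":14},{"rx":0,"ry":0,"rz":0,"x":0,"y":0,"z":-13,"hand":14},{"rx":0,"ry":0,"rz":0,"x":0,"y":0,"z":-13,"hand":14},{"rx":0,"ry":0,"rz":0,"x":0,"y":0,"z":-13,"hand":14},{"rx":0,"ry":0,"rz":0,"x":0,"y":0,"z":0,"hand":14}]}}

```text
time_s: 10.78
eef_pos: [467.2, 147.0, 64.3]
ee_rot: [0.515, 0.485, 0.515, -0.485]
force: [-0.1, -0.8, 0.2]
grip_width: 0.166
```

Emit:
{"api": "jog_arm", "payload": {"increments": [{"rx":0,"ry":0,"rz":0,"x":-30,"y":0,"z":0,"hand":14},{"rx":0,"ry":0,"rz":0,"x":-50,"y":0,"z":0,"hand":14}]}}

```text
time_s: 11.02
eef_pos: [466.6, 145.8, 144.2]
ee_rot: [0.514, 0.484, 0.515, -0.486]
force: [0.7, -0.1, 0.5]
grip_width: 0.165
```

```bash
python3 -c "
from h import *
st((81,-80),145)
im=capture('side');cv2.imwrite('pics/s8.png',cv2.resize(im[110:290,170:350,::-1],None,fx=3.3,fy=3.3,interpolation=2))"
```

```text
t 11.025 p [466.59  145.791 144.229] board -89.50044099251838 184.28840533087896 yaw_y 3.3478654395682206 tilt [-1.    -0.003  0.   ] grip 0.16488138158748689 q [ 0.063  0.326  1.723 -0.     1.096  0.004] F [ 0.737 -0.141  0.52 ]
tool shift [ -1.319 170.645 264.193]
```

View pics/s8.png

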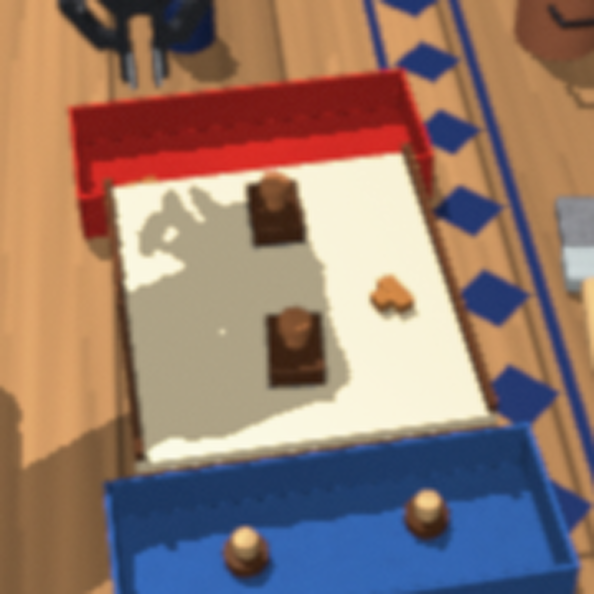

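Emit:
{"api": "jog_arm", "payload": {"increments": [{"rx":0,"ry":0,"rz":0,"x":0,"y":28,"z":44,"hand":14},{"rx":0,"ry":0,"rz":0,"x":0,"y":28,"z":44,"hand":14},{"rx":0,"ry":0,"rz":0,"x":0,"y":28,"z":44,"hand":14},{"rx":0,"ry":0,"rz":0,"x":0,"y":28,"z":44,"hand":14},{"rx":0,"ry":0,"rz":0,"x":0,"y":29,"z":44,"hand":14}]}}

```text
time_s: 11.7
eef_pos: [621.8, -67.1, 144.1]
ee_rot: [0.514, 0.485, 0.514, -0.485]
force: [0.4, -0.6, 0.8]
grip_width: 0.162
```

Emit:
{"api": "jog_arm", "payload": {"increments": [{"rx":0,"ry":0,"rz":0,"x":0,"y":29,"z":44,"hand":14},{"rx":0,"ry":0,"rz":0,"x":0,"y":0,"z":0,"hand":14}]}}

```text
time_s: 11.95
eef_pos: [653.3, -110.8, 143.0]
ee_rot: [0.514, 0.486, 0.514, -0.486]
force: [-0.3, 0.0, 0.6]
grip_width: 0.164
```

```bash
python3 -c "
from h import *
st((81,-80),64)
im=capture('side');cv2.imwrite('pics/s9.png',cv2.resize(im[110:290,170:350,::-1],None,fx=3.3,fy=3.3,interpolation=2))
im=capture('top');cv2.imwrite('pics/t9.png',cv2.resize(im[120:255,145:375,::-1],None,fx=3.4,fy=3.4,interpolation=2))"
```

```text
t 11.95 p [ 653.3   -110.788  143.001] board 81.75785571968896 -82.85228730781427 yaw_y 3.156374224373006 tilt [-1. -0.  0.] grip 0.16438289767237113 q [-0.344  0.689  1.147 -0.     1.306 -0.399] F [-0.305  0.044  0.593]
tool shift [79.001 -0.742 -2.874]
```

View pics/s9.png

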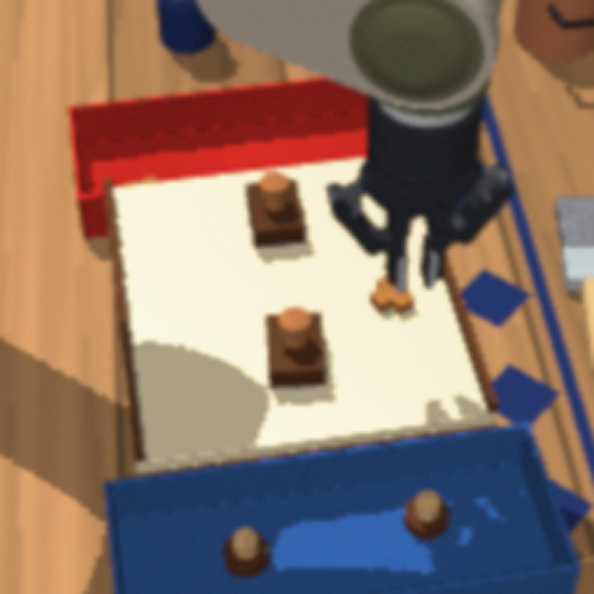

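View pics/t9.png

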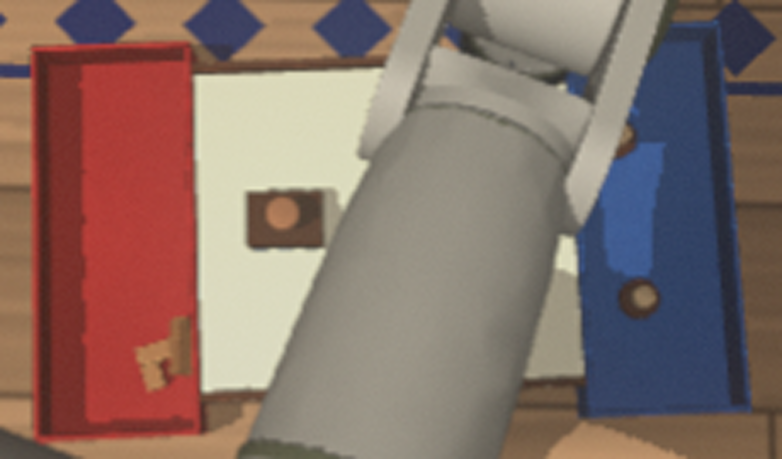

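The strip is in the tray next to the L, tilted against the wall on the board side. I'll check it after the T. Descending behind the T.

Emit:
{"api": "jog_arm", "payload": {"increments": [{"rx":0,"ry":0,"rz":0,"x":40,"y":0,"z":0,"hand":14},{"rx":0,"ry":0,"rz":0,"x":28,"y":-1,"z":0,"hand":14},{"rx":0,"ry":0,"rz":0,"x":11,"y":0,"z":0,"hand":14},{"rx":0,"ry":0,"rz":0,"x":0,"y":0,"z":0,"hand":14}]}}

```text
time_s: 12.55
eef_pos: [651.5, -106.9, 65.6]
ee_rot: [0.515, 0.485, 0.515, -0.485]
force: [-0.4, -0.0, -0.4]
grip_width: 0.163
```

```bash
python3 -c "
from h import *
st((81,185),64)
im=capture('side');cv2.imwrite('pics/s10.png',cv2.resize(im[110:290,170:350,::-1],None,fx=3.3,fy=3.3,interpolation=2))"
```

```text
t 12.55 p [ 651.476 -106.895   65.614] board 80.1662972582702 -78.85832858303779 yaw_y 3.4051990229777256 tilt [-1. -0. -0.] grip 0.1633518291216634 q [-0.34   0.762  1.23   0.     1.15  -0.399] F [-0.366 -0.027 -0.36 ]
tool shift [   1.636    0.95  -263.858]
```

View pics/s10.png

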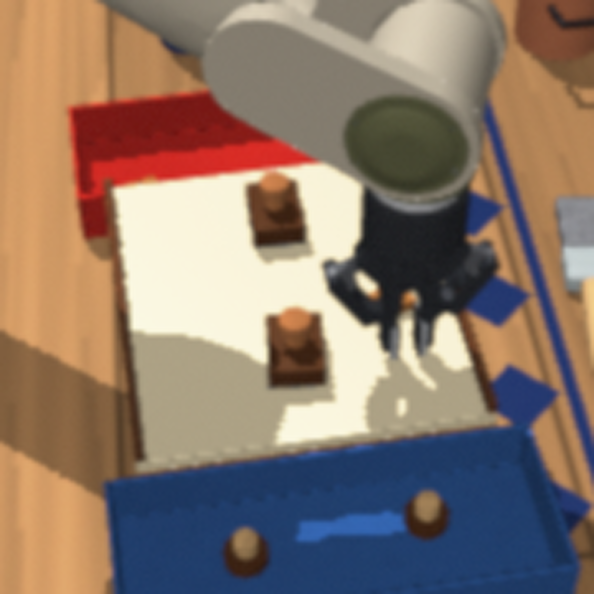

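Emit:
{"api": "jog_arm", "payload": {"increments": [{"rx":0,"ry":0,"rz":0,"x":1,"y":0,"z":-14,"hand":14},{"rx":0,"ry":0,"rz":0,"x":0,"y":0,"z":-8,"hand":14},{"rx":0,"ry":0,"rz":0,"x":0,"y":0,"z":-8,"hand":14},{"rx":0,"ry":0,"rz":0,"x":0,"y":0,"z":-8,"hand":14},{"rx":0,"ry":0,"rz":0,"x":0,"y":0,"z":-8,"hand":14}]}}

```text
time_s: 13.22
eef_pos: [648.9, -61.1, 64.4]
ee_rot: [0.515, 0.485, 0.514, -0.485]
force: [-0.2, -0.5, 0.2]
grip_width: 0.162
```

Emit:
{"api": "jog_arm", "payload": {"increments": [{"rx":0,"ry":0,"rz":0,"x":0,"y":0,"z":-8,"hand":14},{"rx":0,"ry":0,"rz":0,"x":0,"y":0,"z":-10,"hand":14},{"rx":0,"ry":0,"rz":0,"x":0,"y":0,"z":-12,"hand":14},{"rx":0,"ry":0,"rz":0,"x":0,"y":0,"z":-12,"hand":14},{"rx":0,"ry":0,"rz":0,"x":0,"y":0,"z":-12,"hand":14}]}}

```text
time_s: 13.85
eef_pos: [645.6, -6.7, 64.3]
ee_rot: [0.514, 0.485, 0.515, -0.485]
force: [-0.6, -0.9, -0.1]
grip_width: 0.16
```

```bash
python3 -c "
from h import *
st((81,185),64)
im=capture('side');cv2.imwrite('pics/s11.png',cv2.resize(im[110:290,170:350,::-1],None,fx=3.3,fy=3.3,interpolation=2))
im=capture('top');cv2.imwrite('pics/t11.png',cv2.resize(im[120:255,145:375,::-1],None,fx=3.4,fy=3.4,interpolation=2))"
```

```text
t 13.85 p [645.621  -6.686  64.287] board 80.22921751492642 21.521026812783273 yaw_y 3.37762830191441 tilt [-1. -0. -0.] grip 0.15989054686800244 q [-0.191  0.734  1.286  0.     1.122 -0.25 ] F [-0.622 -0.904 -0.059]
tool shift [   0.297    0.764 -163.479]
```

View pics/s11.png

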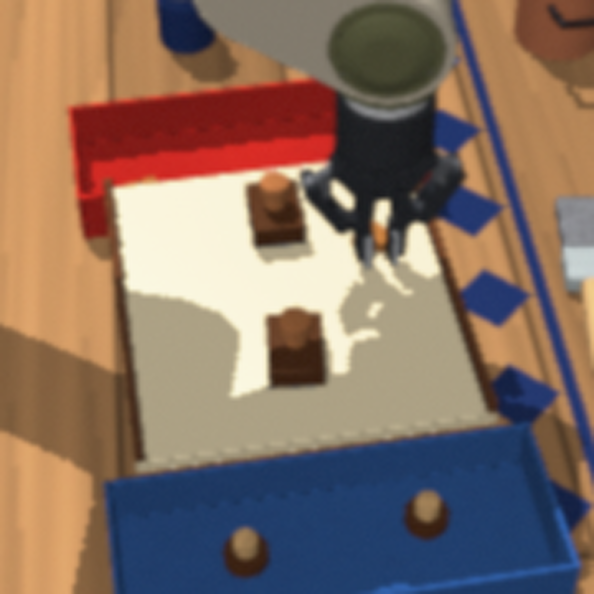

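View pics/t11.png

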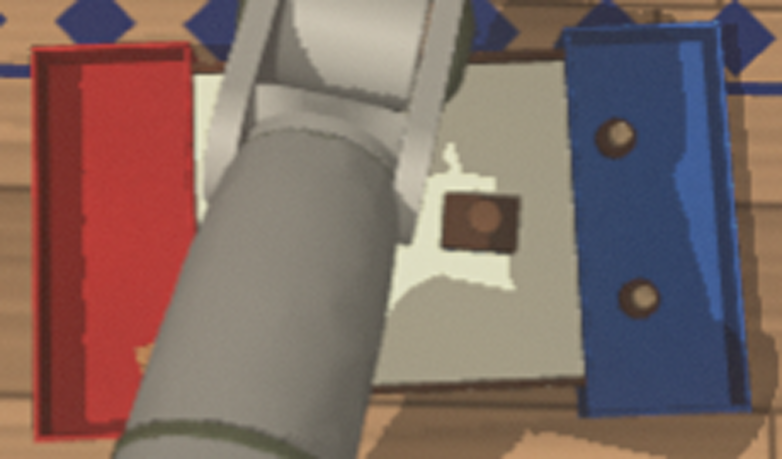

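Emit:
{"api": "jog_arm", "payload": {"increments": [{"rx":0,"ry":0,"rz":0,"x":0,"y":0,"z":-12,"hand":14},{"rx":0,"ry":0,"rz":0,"x":0,"y":0,"z":-12,"hand":14},{"rx":0,"ry":0,"rz":0,"x":0,"y":0,"z":-12,"hand":14},{"rx":0,"ry":0,"rz":0,"x":0,"y":0,"z":-12,"hand":14},{"rx":0,"ry":0,"rz":0,"x":0,"y":0,"z":-12,"hand":14}]}}

```text
time_s: 14.58
eef_pos: [642.1, 53.2, 64.3]
ee_rot: [0.514, 0.485, 0.515, -0.485]
force: [-0.3, -0.2, -0.1]
grip_width: 0.162
```

```bash
python3 -c "
from h import *
st((81,188),64)
im=capture('side');cv2.imwrite('pics/s12.png',cv2.resize(im[110:290,170:350,::-1],None,fx=3.3,fy=3.3,interpolation=2))"
```

```text
t 14.575 p [642.108  53.17   64.285] board 80.25133136992899 81.47986027762776 yaw_y 3.3746940198168067 tilt [-1. -0. -0.] grip 0.1621161322815303 q [-0.099  0.731  1.291  0.     1.119 -0.158] F [-0.296 -0.156 -0.095]
tool shift [   0.291    0.739 -106.52 ]
```

View pics/s12.png

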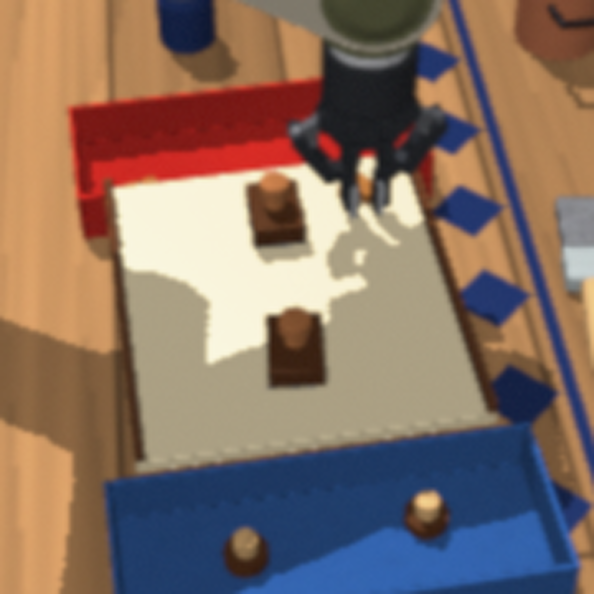

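Emit:
{"api": "jog_arm", "payload": {"increments": [{"rx":0,"ry":0,"rz":0,"x":0,"y":0,"z":-12,"hand":14},{"rx":0,"ry":0,"rz":0,"x":0,"y":0,"z":-12,"hand":14},{"rx":0,"ry":0,"rz":0,"x":0,"y":0,"z":-12,"hand":14},{"rx":0,"ry":0,"rz":0,"x":0,"y":0,"z":-14,"hand":14},{"rx":0,"ry":0,"rz":0,"x":0,"y":0,"z":-14,"hand":14}]}}

```text
time_s: 15.25
eef_pos: [638.3, 117.2, 64.3]
ee_rot: [0.514, 0.485, 0.515, -0.485]
force: [-0.3, 0.0, 0.4]
grip_width: 0.165
```

Emit:
{"api": "jog_arm", "payload": {"increments": [{"rx":0,"ry":0,"rz":0,"x":0,"y":0,"z":-15,"hand":14},{"rx":0,"ry":0,"rz":0,"x":0,"y":0,"z":-15,"hand":14},{"rx":0,"ry":0,"rz":0,"x":0,"y":0,"z":-15,"hand":14},{"rx":0,"ry":0,"rz":0,"x":0,"y":0,"z":0,"hand":14}]}}

```text
time_s: 15.75
eef_pos: [635.6, 162.3, 64.2]
ee_rot: [0.515, 0.485, 0.515, -0.485]
force: [-0.1, -0.3, 0.0]
grip_width: 0.161
```

Emit:
{"api": "jog_arm", "payload": {"increments": [{"rx":0,"ry":0,"rz":0,"x":-30,"y":0,"z":0,"hand":14},{"rx":0,"ry":0,"rz":0,"x":-50,"y":0,"z":0,"hand":14},{"rx":0,"ry":0,"rz":0,"x":-40,"y":0,"z":50,"hand":14},{"rx":0,"ry":0,"rz":0,"x":0,"y":0,"z":60,"hand":14},{"rx":0,"ry":0,"rz":0,"x":0,"y":0,"z":60,"hand":14}]}}

```text
time_s: 16.38
eef_pos: [645.6, -9.6, 183.9]
ee_rot: [0.515, 0.485, 0.514, -0.485]
force: [0.3, 0.3, -0.4]
grip_width: 0.162
```

Emit:
{"api": "jog_arm", "payload": {"increments": [{"rx":0,"ry":0,"rz":0,"x":0,"y":0,"z":60,"hand":14},{"rx":0,"ry":0,"rz":0,"x":0,"y":0,"z":60,"hand":14},{"rx":0,"ry":0,"rz":0,"x":0,"y":0,"z":0,"hand":14}]}}

```text
time_s: 16.75
eef_pos: [652.2, -132.1, 182.9]
ee_rot: [0.513, 0.486, 0.513, -0.487]
force: [-0.4, 0.1, 0.9]
grip_width: 0.16
```

```bash
python3 -c "
from h import *
st()
im=capture('side');cv2.imwrite('pics/s13.png',cv2.resize(im[110:290,170:350,::-1],None,fx=3.3,fy=3.3,interpolation=2))
im=capture('top');cv2.imwrite('pics/t13.png',cv2.resize(im[125:255,145:235,::-1],None,fx=4.6,fy=4.6,interpolation=2));cv2.imwrite('pics/t13f.png',cv2.resize(im[:,:,::-1],None,fx=1.5,fy=1.5))"
```

```text
t 16.75 p [ 652.233 -132.058  182.881] board 79.43829239016841 -104.02202485696829 yaw_y 3.033528415015481 tilt [-1.    -0.     0.001] grip 0.16026108739788475 q [-0.375  0.665  1.083 -0.001  1.394 -0.428] F [-0.39   0.116  0.905]
```

View pics/s13.png

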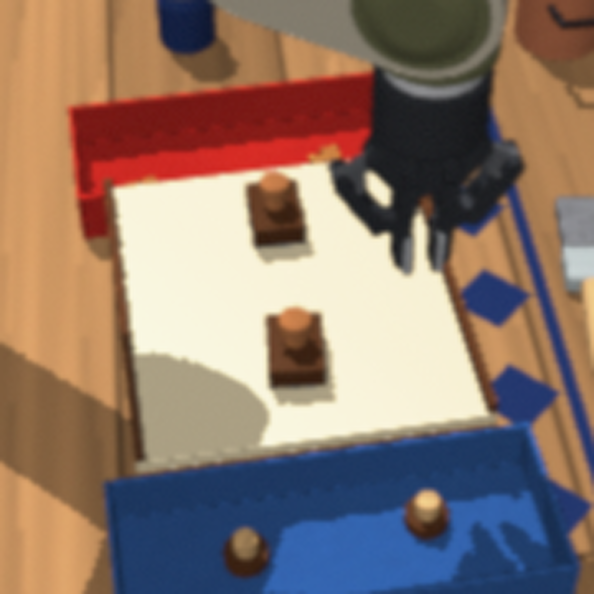

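View pics/t13.png

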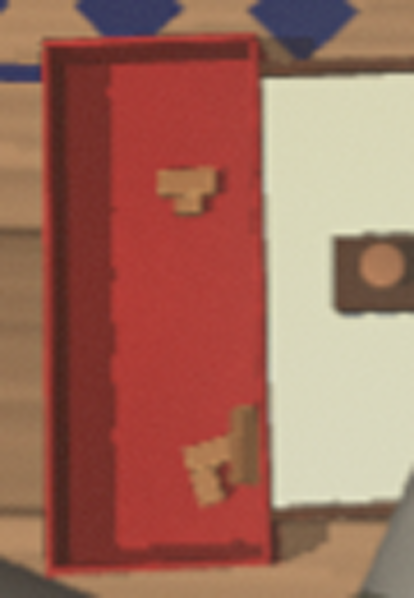

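View pics/t13f.png

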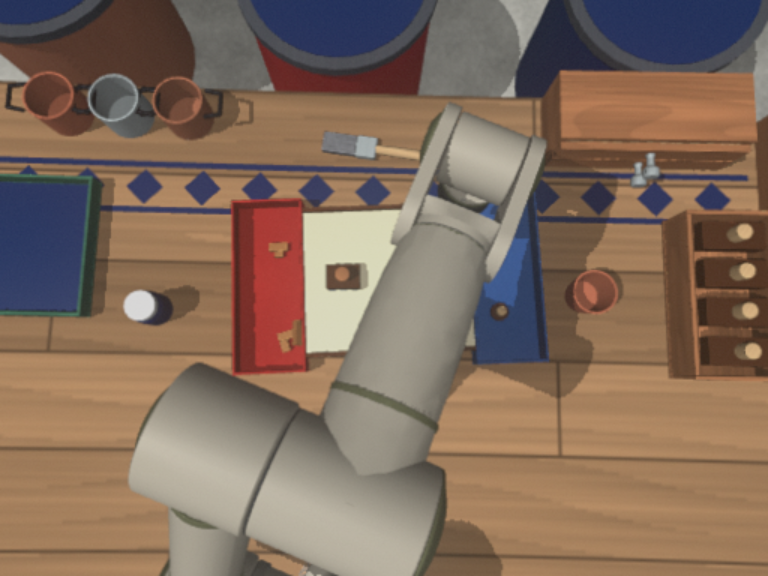

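```bash
python3 -c "
from h import *
f=lambda p:(np.array(p,float)+.5)/4.6-.5+[145,125]
for n,p in dict(strip=[(232,405),(258,405),(258,485),(232,485)],L=[(182,446),(226,437),(232,500),(202,506)],T=[(157,172),(216,167),(205,215),(180,214)]).items():
  for z in (11,17,25):
    P=px2w('top',f(p),z)[:,:2]-BC; print(n,z,(P@BX).round(),(P@BY-218).round())"
```

```text
strip 11 [ -64.  -65. -113. -113.] [-39. -55. -54. -39.]
strip 17 [ -65.  -65. -114. -113.] [-40. -56. -55. -39.]
strip 25 [ -65.  -66. -114. -113.] [-41. -57. -56. -41.]
L 11 [ -88.  -84. -122. -125.] [ -9. -35. -38. -20.]
L 17 [ -88.  -84. -122. -125.] [-10. -36. -39. -21.]
L 25 [ -89.  -84. -122. -125.] [-11. -37. -40. -23.]
T 11 [82. 84. 54. 55.] [  4. -32. -25.  -9.]
T 17 [81. 83. 53. 54.] [  3. -33. -26. -10.]
T 25 [79. 81. 51. 52.] [  2. -34. -27. -12.]
```

```bash
python3 -c "
from rig import *
print(sense()['time_s'],finish_job())"
```

```text
the job is handed in; nothing more can be done
16.85 None
```

I swept all three offcuts over the board's end into the red tray and handed the job in at 16.9 s of the 64 s allowed. The fingers were held 14 mm apart and I pushed at no more than about 120 mm/s. The order was the L, then the strip, then the T. The strip turned and drifted toward the near side partway, so I re-centred the fingers behind it and carried on.

**Offcuts:** The last pictures show all three inside the tray. Seen from its centre, across the tray, they sit at about −47 mm (strip), −25 mm (L) and −15 mm (T), against a limit of ±60 mm. All are within about 100 mm of its centre along the length, against ±155 mm.

**Strip:** It rests tilted against the tray wall on the board side. It is inside the wall and below the rim, and it did not appear to move between the pictures. It is the piece nearest a limit. I judged its height, and that it does not touch the board, from the pictures only.

**Everything else:** In the last pictures the blocks, stamps, jar and cup stand where they did before. I compared these by eye and did not measure them. The arm hid one block and one stamp from above, so I checked those two in the side view. The wrist force read about 2 N or less at the end of every move, and the gripper finished raised, touching nothing.

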